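# Throw the guarded switch with a reach hook

## Robot

A 6-joint arm with a two-finger parallel gripper is mounted at the origin on a cart in front of the work surface, level with it; the furniture and walls round the work are solid. World frame = base frame: x ahead of the robot, y to its left, z up, the work surface at z = 0. Lengths are in m, angles in rad, forces in N, time in s.
With the tool pointing down it reaches from about 0.25 to 0.775 m from the base axis. Payload 4 kg.
Tool frame: the origin (TCP) lies at the centre of the arm's flange, where the gripper is bolted on; the fingertips stand 199 mm ahead of it and the grasp point (between the pads) lies 180 mm ahead of it (robot.tcp_to_tips is the z of the fingertips in the tool frame, in m); z points along the fingers, y is the line along which they close (so a half turn about z gives the same grasp; the last joint's range is limited). The gripper opens to 94 mm and grips with 3 to 60 N. Pads are 16 mm wide; open, the fingers measure 119 mm over their backs; the gripper's body (75 mm by 177 mm) begins 78 mm behind the grasp point.
Start: joints at [1.127, 0.087, 1.371, -0, 1.684, -0.103], TCP at [0.184, 0.518, 0.405] pointing down, gripper open.
Joint ranges: [-3.1, 3.1], [-0.76, 2.03], [0.27, 2.55], [-1.08, 4.22], [0.17, 2.65], [-2.57, 2.57]. Speed limits (rad/s): [2.79, 2.79, 3.14, 3.14, 3.14, 3.14].

## Interface

Orientations are given as [roll, pitch, yaw] about the fixed x, y, z axes, in that order (R = Rz(yaw) Ry(pitch) Rx(roll)).
In Python, from bench import robot gives the robot as it stands.
- The arm moves only by the tool play_rows, never from a script. Its arguments are lists of equal length, an entry for each row: "translation": the shift along the tool's x, y, z scaled (see below), a list of three; "twist": the turn, a rotation vector about the tool's x, y, z scaled (see below), a list of three; "gripper": the opening, from -1 (shut) to 1 (fully open). A call has 1 to 8 rows; each row shifts and turns the commanded pose from where the row before left it, along the tool's axes as they then stand; what a row does not reach is not made up. The controller multiplies each number of a shift by 0.04 m and each number of a turn by 0.1 rad. A row lasts 1/10 s, in which the tool goes at most 50 mm and 8.59 degrees, less where a joint would pass 70% of its speed; a pose out of reach is approached as far as the arm can. A call with a number of a shift or a turn outside -1 to 1 is refused whole. A call with a gripper value outside its range is refused whole. The fingers move at their own pace and stop on an object; the grip force is fixed at half the most. Time passes only in rows, so rows that do not move let the fingers close. It gives the time, the measured TCP pose, the force, the opening and the grip force at its end, in the units of the state.
- robot.get_obs(): the state, without advancing time (a new reading comes with each control period).
- robot.snapshot(name): name is "side" or "top"; returns the picture (480x640x3 uint8, red, green, blue); there is no depth.
- robot.camera_model(name): a dict with "camera_matrix" (3x3 intrinsics, pixels), "rvec" (rotation vector, rad) and "tvec" (3), from world to camera coordinates, as OpenCV has them. Camera axes: x right, y down, z forward; pixel columns grow to the right and rows downward; lengths in m; the calibration is good to about 2 mm. A picture is of the moment at which its call begins. camera_model takes no time and is no camera call.
- robot.close_job(): hands the job in; it is judged then, once.
Trained networks look in the newest picture that a camera, given by its name, has taken for a name from the list of things; names that differ only in an ending like _2 or _b are one class to them, and where a whole thing is asked for, a point or a joint stands for the part that bears it (a point fixed in the world has none). Each returns a list of dicts, best first, with "score" (0 to 1); they miss things now and then, are a little off and sometimes report something else, mostly with a low value. They report only what shows in the picture. A call takes as long as a camera call. They do not tell look-alikes from the thing itself.
- robot.recognise(name, camera): "centre" ([x, y, z] in m, in world coordinates, good to about 4 mm: the middle of the surface that is visible of it).
- robot.spot_point(name, camera): "centre" ([x, y, z] in m, in world coordinates, good to about 4 mm: a listed point, or the origin of a listed thing).
The state is a dict: "time": time; "joint_positions": joint angles; "qvel": joint speeds; "joint_torque": joint torques, N m; "tool_pos": TCP position; "ee_rot": TCP orientation; "wrist_force": force on the tool from outside, world axes, zero at the start; "wrist_torque": the same for the moment, N m; "width": finger opening in m; "finger_force": force on a finger pad.
Only numpy, scipy, OpenCV 4.12 (cv2) and the standard library are available. Lean on these libraries where they do the work, as an engineer would, in place of code of your own. Each camera call takes 0.05 s, during which the arm holds its last target. There are 200 camera calls.

## Task

The terminals behind the clear guard are live: take the orange-handled reach hook from its stand, reach over the guard with it and pull the red switch lever fully over towards the guard, touching the switches only with the hook and leaving the blue lever as it is. Then lay the hook back in its stand as it was and let go, without disturbing the other things on the bench.

Things in the scene. Friction and masses are not known exactly. Their poses are not given: they have to be found in the camera images.
- hook: Reach hook, 253 mm long, 0.12 kg. Orange handle 90 x 16 x 22 mm (x, y, z). Origin: middle of the handle, on the axis of the 8 mm steel rod that leaves it along +x, level, and at x = +170 mm bends into a leg along -z; a stub runs back to x = -79 mm. At the start it lies in the stand, +z up, handle free between the forks: grip it across its 16 mm (along y), firmly (50 N), or it turns in the grip.
- hook_tip (a point): Centre of the black 12 mm ball at the lower end of the hook's leg, at (170, 0, -70) mm in the hook's frame. The leg above the ball is 8 mm thick.
- stand: Fixed stand, left. Base 150 x 62 x 8 mm, origin under its middle on the bench; x runs the way the laid-in hook points. Two forked columns 10 mm thick at x = -57, +57 mm; slots 11 mm wide with floor 100 mm above the bench, flared mouths 31 mm wide up to 125 mm. The handle lies between the forks (104 mm apart): up to 7 mm of play along x.
- stand_rest (a point): Where the hook's origin is when the hook lies in the stand: over the stand's middle, 104 mm above the bench. Between stand and bay are a low board vice (x 0.47 to 0.58, y 0.02 to 0.22 m in the world) and, with its front at about x = 0.65 m, a tall bench supply: carry the hook across raised and drawn in towards the robot.
- bay: Fixed bay with clear guard, right. Origin on the bench; x points through the guard away from the robot, y left along it. Base x -66 to 56, y -85 to 85, 6 mm thick. Guard: front panel 4 mm thick at x = -60 (yellow top edge), wings at y = -80, 80, x -58 to 42 mm; all reach 112 mm above the bench. Open above and behind. Terminals at x 36 to 52 are 38 mm high.
- red_switch: Red-levered switch, 46 x 56 x 36 mm housing fixed on the bay's base, 38 mm to the left or right of the bay's middle (which side varies). Origin: centre of the housing's underside, 6 mm above the bench; axes as the bay's. The lever's hinge line runs along y, 42 mm above this origin (48 mm above the bench).
- red_lever (a joint): Angle of the red lever: 0 = leaning away from the guard (+x) 0.5 rad from upright; 0.5 = upright; 1.0 = fully over towards the guard (-x), its stop. Starts near 0. It stays where it is left; stiff by 0.03 N m (about 1.2 N at 25 mm from the hinge).
- red_tip (a point): Tip of the red lever, 47.5 mm from its hinge. The red sleeve is 11 mm thick.
- blue_switch: The same kind of switch with a blue lever, on the other side of the bay's middle. Axes and sizes as the red one's.
- blue_lever (a joint): Angle of the blue lever, as for the red. Must stay as it is (near 0).
- multimeter: Bystander: teal and black multimeter 158 x 78 x 46 mm, far left. Origin under its middle.
- solder_spool: Bystander: small solder spool 64 x 80 x 37 mm behind the vice. Origin under its middle.
- film_tape: Bystander: roll of amber film tape 66 x 82 x 19 mm at the back, behind the vice. Origin under its middle.
Not all that is in view belongs to the job. What is shaped like the stand but purple is not meant.

How it is judged:
By the outcome, as a careful person would: the job done as asked, in the order asked, and still so for the second after the job is handed in, with the robot touching nothing.
It also fails if it takes over 59 s, if anything falls off the work surface, if the arm or the gripper's body presses on something with over 40 N, if the wrist force passes 120 N, or if a joint passes its speed limit or range.

## Working session

There is one attempt and no reset: what is moved stays moved. The work goes in short steps, Python scripts to look and compute and a tool call to move; the robot and the scene stay as the last step left them, time stands still between calls to the robot, and variables do not carry over. Pictures are saved under pics/ and viewed, at most 10 in all, crops included, and the job is handed in when it is done.

Besides the shell and the picture viewer there is one more tool, called after ">>>" as name(argument=value, ...) on one line, values as JSON. play_rows: Moves the arm, as the interface text tells. Its arguments: {"type":"object","properties":{"translation":{"type":"array","items":{"type":"array","items":{"type":"number","minimum":-1,"maximum":1}}},"twist":{"type":"array","items":{"type":"array","items":{"type":"number","minimum":-1,"maximum":1}}},"gripper":{"type":"array","items":{"type":"number"}}},"required":["translation","twist","gripper"]}

```bash
mkdir -p pics
python3 - <<'E'
from bench import robot
import cv2
for c in ("side","top"):
    im=robot.snapshot(c); cv2.imwrite(f"pics/{c}0.png",im[:,:,::-1])
    for n in ("hook","hook_tip","stand_rest","stand","bay","red_switch","blue_switch","red_tip"):
        print(c,n,[(round(d["score"],2),[round(float(v),4) for v in d["centre"]]) for d in robot.spot_point(n,c)[:3]])
    m=robot.camera_model(c); print(m)
o=robot.get_obs(); print(o)
E
```

```text
side hook [(0.62, [0.4972, 0.3097, 0.105])]
side hook_tip [(0.89, [0.6391, 0.4052, 0.041])]
side stand_rest [(0.94, [0.495, 0.3118, 0.1019]), (0.75, [0.4371, 0.7052, 0.1011])]
side stand [(0.96, [0.4413, 0.706, 0.0022]), (0.68, [0.4956, 0.3005, -0.0015]), (0.2, [0.6756, 0.1527, -0.004])]
side bay [(0.71, [0.5382, -0.1567, -0.0008])]
side red_switch [(0.44, [0.5295, -0.1949, 0.0048]), (0.27, [0.4976, 0.2992, -0.0028]), (0.17, [0.6201, 0.2382, -0.0009])]
side blue_switch []
side red_tip [(0.41, [0.5497, -0.1969, 0.0887])]
{'camera_matrix': array([[478.90531666,   0.        , 321.24845241],
       [  0.        , 478.90531666, 244.34468826],
       [  0.        ,   0.        ,   1.        ]]), 'rvec': array([ 0.17134485, -2.72078417,  1.42987217]), 'tvec': array([ 0.54255559, -0.01514456,  1.76073267])}
top hook [(0.95, [0.494, 0.3116, 0.1016])]
top hook_tip [(0.56, [0.6337, 0.4032, 0.0349])]
top stand_rest [(0.77, [0.4969, 0.3057, 0.1042]), (0.67, [0.4371, 0.7075, 0.1046]), (0.28, [0.3983, 0.5476, 0.003])]
top stand [(0.81, [0.4353, 0.7081, 0.0025]), (0.65, [0.4923, 0.3076, -0.0001]), (
[... 495 characters left out ...]
36615284])}
{'time': 0.9, 'joint_positions': array([ 1.12689794e+00,  8.71992189e-02,  1.37069314e+00, -2.16374536e-05,
        1.68360184e+00, -1.03099084e-01]), 'qvel': array([-0.0007637 , -0.00038405,  0.001489  ,  0.00139649, -0.00047274,
       -0.00079624]), 'joint_torque': array([ 4.17336842e-04, -3.40036011e+01, -3.02602637e+01,  7.17389490e-02,
        2.36321334e-02,  1.87495561e-05]), 'tool_pos': array([0.18383953, 0.51836639, 0.40470979]), 'ee_rot': array([3.14149694e+00, 3.15176077e-05, 2.80079091e+00]), 'wrist_force': array([-0.12286236,  0.05374268, -0.03938056]), 'wrist_torque': array([ 0.05820348, -0.04729369,  0.03934374]), 'finger_force': 0.0, 'width': 0.09417988785842978}
```

View pics/top0.png

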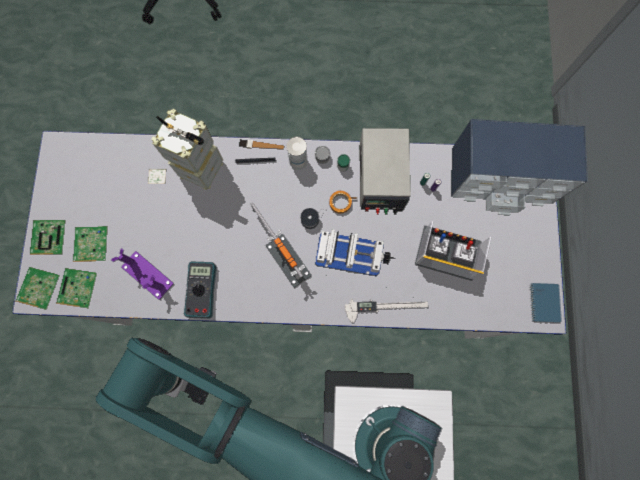

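View pics/side0.png

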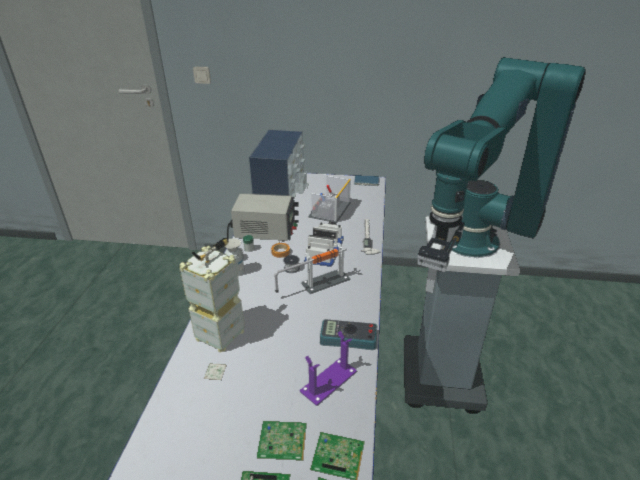

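The top view shows the hook in the grey stand, with its handle at about (287,250) and its tip at about (253,205). The bay is at about (453,250), with the red lever on the right at about (470,243) and blue on the left. The purple stand at (147,275) is the decoy. Next I'll refine the poses and check them by overlay.

```bash
cat > h.py <<'E'
from bench import robot
import cv2, numpy as np
def proj(c,P):
    m=robot.camera_model(c); return cv2.projectPoints(np.array(P,float).reshape(-1,1,3),m["rvec"],m["tvec"],m["camera_matrix"],None)[0].reshape(-1,2)
def spot(n,near,c=("side","top"),k=3):
    r=[]
    for cc in c:
        robot.snapshot(cc)
        for _ in range(k):
            r+=[d["centre"] for d in robot.spot_point(n,cc) if np.linalg.norm(np.array(d["centre"])-near)<.04]
    r=np.array(r); print(n,len(r),np.median(r,0).round(4),r.std(0).round(4)); return np.median(r,0)
def W(o,yaw,P):
    c,s=np.cos(yaw),np.sin(yaw); P=np.array(P,float); return P@np.array([[c,s,0],[-s,c,0],[0,0,1]])+o
def overlay(c,sets,box,name,f=5):
    im=robot.snapshot(c)[:,:,::-1]; x0,y0,x1,y1=box
    im=cv2.resize(im[y0:y1,x0:x1],None,fx=f,fy=f,interpolation=cv2.INTER_CUBIC)
    for P,col in sets:
        q=((proj(c,P)-[x0,y0]+.5)*f).astype(int)
        cv2.polylines(im,[q.reshape(-1,1,2)],False,col,1)
    cv2.imwrite(f"pics/{name}.png",im)
E
python3 - <<'E'
from h import *
h=spot("hook",[.495,.31,.104]); t=spot("hook_tip",[.636,.404,.035]); s=spot("stand_rest",[.495,.31,.104])
b=spot("bay",[.54,-.158,0]); r=spot("red_switch",[.528,-.194,.006]); u=spot("blue_switch",[.549,-.122,.006]); rt=spot("red_tip",[.55,-.197,.09])
hy=np.arctan2(*(t-h)[1::-1]); by=np.arctan2(-(u-r)[0],(u-r)[1]); print("yaw",hy,by,np.linalg.norm((t-h)[:2]))
o=np.array([*( (h+s)[:2]/2),.104]); bo=np.array([*b[:2],0])
overlay("top",[(W(o,hy,[[-79,0,0],[170,0,0],[170,0,-70]])if 0 else W(o,hy,np.array([[-79,0,0],[170,0,0],[170,0,-70]])/1e3),(0,0,255)),
 (W(o,hy,np.array([[-75,-31,-96],[75,-31,-96],[75,31,-96],[-75,31,-96],[-75,-31,-96]])/1e3),(255,0,0))],(240,190,350,310),"ho",5)
overlay("top",[(W(bo,by,np.array([[-60,-80,112],[-60,80,112]])/1e3),(0,0,255)),(W(bo,by,np.array([[-58,-80,112],[42,-80,112]])/1e3),(255,0,255)),(W(bo,by,np.array([[-58,80,112],[42,80,112]])/1e3),(255,0,255)),
 (W(bo,by,np.array([[-66,-85,6],[56,-85,6],[56,85,6],[-66,85,6],[-66,-85,6]])/1e3),(0,255,0)),
 (W(bo,by,np.array([[0,-38,48],[22.8,-38,89.7]])/1e3),(255,255,0))],(400,205,510,300),"bo",6)
E
```

```text
hook 6 [0.4981 0.3083 0.1034] [0.0022 0.0002 0.0015]
hook_tip 6 [0.636  0.406  0.0368] [0.0024 0.0016 0.0028]
stand_rest 6 [0.4958 0.3084 0.1051] [0.0004 0.0015 0.0014]
bay 6 [ 0.5395 -0.1572  0.0007] [0.0017 0.0016 0.0026]
red_switch 6 [ 0.528  -0.1928  0.0054] [0.0025 0.     0.0007]
blue_switch 3 [ 0.551  -0.1198  0.0073] [0. 0. 0.]
red_tip 6 [ 0.5515 -0.2002  0.0905] [0.0015 0.0001 0.0009]
yaw 0.6162265389409308 -0.3054195689208287 0.16904287178109584
```

View pics/ho.png

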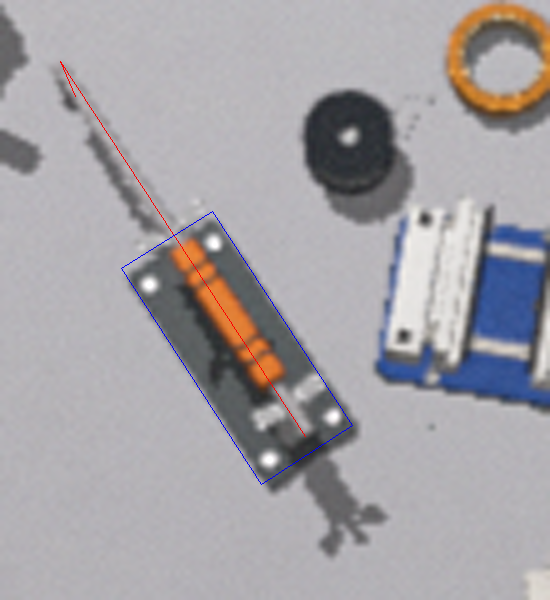

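View pics/bo.png

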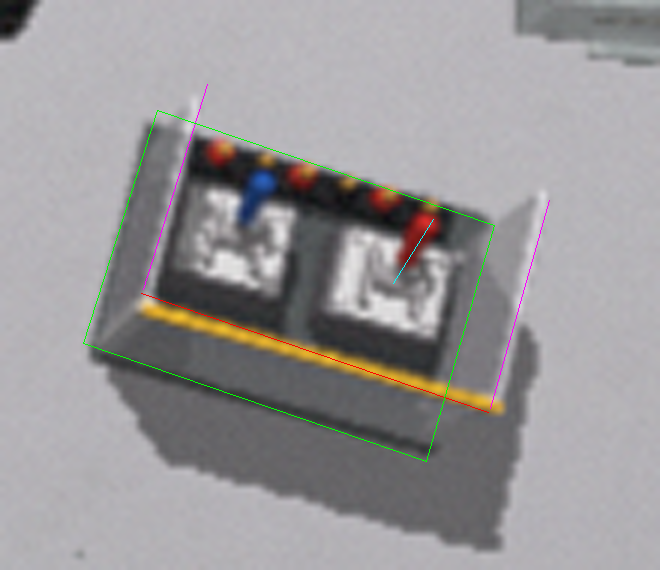

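The hook overlay fits to about 1–2 px. The guard overlay is turned slightly too far: the real yellow edge runs (143,309) to (500,407) in the crop. I'll refine both from pixels.

Run:
```python
from h import *
from scipy.optimize import least_squares
def back(c,px,z):
    m=robot.camera_model(c);R=cv2.Rodrigues(m["rvec"])[0]; C=-R.T@m["tvec"].ravel()
    d=np.c_[px,np.ones(len(px))]@np.linalg.inv(m["camera_matrix"]).T@R
    return C+d*((z-C[2])/d[:,2])[:,None]
im0=robot.snapshot("top")
for c,box in (("top",(262,225,312,285)),("side",(300,240,350,275))):
    im=robot.snapshot(c) if c=="side" else im0
    x0,y0,x1,y1=box; hsv=cv2.cvtColor(np.ascontiguousarray(im[y0:y1,x0:x1]),cv2.COLOR_RGB2HSV)
    m=((hsv[...,0]>3)&(hsv[...,0]<20)&(hsv[...,1]>150)).astype(np.uint8)
    ys,xs=np.nonzero(m); P=back(c,np.c_[xs+x0,ys+y0].astype(float),.110 if c=="side" else .113)[:,:2]
    mu=P.mean(0); u,s,v=np.linalg.svd(P-mu); a=v[0]*np.sign(v[0][0]); q=(P-mu)@a
    print(c,len(P),"centre",mu.round(4),"mid",(mu+a*(q.min()+q.max())/2).round(4),"yaw",np.arctan2(a[1],a[0]).round(4),"len",np.ptp(q).round(4))
# yellow edge fit
hsv=cv2.cvtColor(im0,cv2.COLOR_RGB2HSV); m=np.zeros((480,640),bool); m[240:290,410:495]=1
m&=(hsv[...,0]>17)&(hsv[...,0]<32)&(hsv[...,1]>140); ys,xs=np.nonzero(m)
m2=ys>248; xs,ys=xs[m2],ys[m2]; P=back("top",np.c_[xs,ys].astype(float),.112)[:,:2]
mu=P.mean(0);v=np.linalg.svd(P-mu)[2][0]; v*=np.sign(v[1]);q=(P-mu)@v; y=np.arctan2(-v[0],v[1]); mid=mu+v*(q.min()+q.max())/2
print("guard",len(P),mu.round(4),"mid",mid.round(4),"len",np.ptp(q).round(4),"yaw",y.round(4),"bay",(mid+.06*np.array([np.cos(y),np.sin(y)])).round(4))
f=6;k=np.array([[143,309],[500,407],[90,355],[435,452],[150,122]])/f+[400,205]-.5
M=np.array([[-60,80,112],[-60,-80,112],[-66,85,6],[-66,-85,6],[56,85,6]])/1e3
r=least_squares(lambda p:(proj("top",W([p[0],p[1],0],p[2],M))-k).ravel(),[.54,-.157,-.28]);print(r.x.round(4),r.fun.round(1))
print(robot.get_obs()["time"])
```

```text
top 190 centre [0.4952 0.3067] mid [0.4958 0.3071] yaw 0.6292 len 0.0879
side 87 centre [0.4974 0.3052] mid [0.4988 0.3064] yaw 0.6871 len 0.0926
guard 153 [ 0.4812 -0.1398] mid [ 0.4804 -0.1429] len 0.1603 yaw -0.2466 bay [ 0.5386 -0.1576]
[ 0.5389 -0.1569 -0.2452] [ 0.6 -0.3 -0.2 -0.2 -0.3  0.3  0.2  0.5 -0.4 -0.4]
3.9
```

```bash
cat >> h.py <<'E'
def plan(goals, start=None):
    """goals: list of (pos, yaw, rows); prints units per row, tool pointing down"""
    from scipy.spatial.transform import Rotation as Ro
    o=robot.get_obs(); p=o["tool_pos"].copy(); R=Ro.from_euler("xyz",o["ee_rot"])
    if start: p=np.array(start[0],float); R=Ro.from_euler("xyz",[np.pi,0,start[1]])
    for g,yaw,n in goals:
        G=Ro.from_euler("xyz",[np.pi,0,yaw]); rv=(R.inv()*G).as_rotvec(); d=(np.array(g)-p)/n
        w=(rv/n/.1).round(2); T=[]
        for i in range(n):
            t=(R.inv().apply(np.array(g)-p)/(n-i)/.04).round(2); T.append(t.tolist()); p=p+R.apply(t*.04); R=R*Ro.from_rotvec(w*.1)
        print("goal",np.round(g,3),"tw",w.tolist(),"\n T",T)
    print("t",o["time"],"pos",o["tool_pos"].round(4),"rot",o["ee_rot"].round(4),"f",o["wrist_force"].round(1),"w",o["width"].round(4))
E
python3 -c "
from h import *
plan([([.508,.316,.36],3.762,13),([.508,.316,.284],3.762,3)])"
```

```text
goal [0.508 0.316 0.36 ] tw [0.0, 0.0, -0.74] 
 T [[-0.72, -0.16, 0.09], [-0.7, -0.21, 0.09], [-0.69, -0.26, 0.09], [-0.66, -0.31, 0.08], [-0.64, -0.36, 0.09], [-0.61, -0.41, 0.08], [-0.58, -0.45, 0.09], [-0.55, -0.49, 0.08], [-0.51, -0.53, 0.09], [-0.47, -0.57, 0.08], [-0.42, -0.6, 0.09], [-0.37, -0.63, 0.08], [-0.33, -0.66, 0.09]]
goal [0.508 0.316 0.284] tw [0.0, 0.0, 0.0] 
 T [[0.0, -0.0, 0.63], [0.0, -0.0, 0.63], [0.0, -0.0, 0.64]]Traceback (most recent call last):
  File "<string>", line 3, in <module>
    plan([([.508,.316,.36],3.762,13),([.508,.316,.284],3.762,3)])
    ~~~~^^^^^^^^^^^^^^^^^^^^^^^^^^^^^^^^^^^^^^^^^^^^^^^^^^^^^^^^^
  File "h.py", line 32, in plan
    print("t",o["time"],"pos",o["tool_pos"].round(4),"rot",o["ee_rot"].round(4),"f",o["wrist_force"].round(1),"w",o["width"].round(4))
                                                                                                                  ^^^^^^^^^^^^^^^^
AttributeError: 'float' object has no attribute 'round'
```

>>> play_rows(translation=[[-0.72, -0.16, 0.09], [-0.7, -0.21, 0.09], [-0.69, -0.26, 0.09], [-0.66, -0.31, 0.08], [-0.64, -0.36, 0.09], [-0.61, -0.41, 0.08], [-0.58, -0.45, 0.09], [-0.55, -0.49, 0.08]], twist=[[0, 0, -0.74], [0, 0, -0.74], [0, 0, -0.74], [0, 0, -0.74], [0, 0, -0.74], [0, 0, -0.74], [0, 0, -0.74], [0, 0, -0.74]], gripper=[1, 1, 1, 1, 1, 1, 1, 1])

```text
time: 4.7
tool_pos: [0.3842, 0.3934, 0.377]
ee_rot: [3.141, 0.0, -2.887]
wrist_force: [0.3, 0.4, 0.3]
width: 0.094
finger_force: 0.0
```

>>> play_rows(translation=[[-0.51, -0.53, 0.09], [-0.47, -0.57, 0.08], [-0.42, -0.6, 0.09], [-0.37, -0.63, 0.08], [-0.33, -0.66, 0.09], [0, 0, 0], [0, 0, 0]], twist=[[0, 0, -0.74], [0, 0, -0.74], [0, 0, -0.74], [0, 0, -0.74], [0, 0, -0.74], [0, 0, 0], [0, 0, 0]], gripper=[1, 1, 1, 1, 1, 1, 1])

```text
time: 5.4
tool_pos: [0.5081, 0.3159, 0.3595]
ee_rot: [3.141, -0.001, -2.522]
wrist_force: [-1.0, -0.6, 0.1]
width: 0.0939
finger_force: 0.0
```

```bash
sed -i 's/o\["width"\].round(4)/round(float(o["width"]),4)/' h.py
python3 - <<'E'
from h import *
plan([([.508,.316,.284],3.762,3)])
o=np.array([.496,.3075,.104])
overlay("top",[(W(o,.62,np.array([[-79,0,0],[170,0,0],[170,0,-70]])/1e3),(0,0,255))],(230,160,370,310),"ap",4)
spot("hook_tip",[.636,.404,.035],("top",))
E
```

```text
goal [0.508 0.316 0.284] tw [0.0, -0.0, -0.0] 
 T [[-0.0, 0.0, 0.63], [-0.0, 0.0, 0.63], [-0.0, 0.0, 0.63]]
t 5.4 pos [0.5081 0.3159 0.3595] rot [ 3.1407e+00 -8.0000e-04 -2.5224e+00] f [-1.  -0.6  0.1] w 0.0939
hook_tip 0 nan nan
  return _methods._mean(a, axis=axis, dtype=dtype,
  ret = ret.dtype.type(ret / rcount)
  ret = _var(a, axis=axis, dtype=dtype, out=out, ddof=ddof,
  arrmean = um.true_divide(arrmean, div, out=arrmean,
  ret = ret.dtype.type(ret / rcount)
```

>>> play_rows(translation=[[0, 0, 0.63], [0, 0, 0.63], [0, 0, 0.63], [0, 0, 0], [0, 0, 0], [0, 0, 0]], twist=[[0, 0, 0], [0, 0, 0], [0, 0, 0], [0, 0, 0], [0, 0, 0], [0, 0, 0]], gripper=[1, 1, 1, -0.4, -0.4, -0.4])

```text
time: 6.25
tool_pos: [0.5082, 0.3166, 0.2865]
ee_rot: [-3.141, 0.003, -2.52]
wrist_force: [0.4, 0.6, -0.2]
width: 0.0734
finger_force: 0.0
```

>>> play_rows(translation=[[0, 0, 0], [0, 0, 0], [0, 0, 0], [0, 0, 0], [0, 0, 0], [0, 0, 0], [0, 0, 0], [0, 0, 0]], twist=[[0, 0, 0], [0, 0, 0], [0, 0, 0], [0, 0, 0], [0, 0, 0], [0, 0, 0], [0, 0, 0], [0, 0, 0]], gripper=[-0.4, -0.4, -0.6, -0.7, -1, -1, -1, -1])

```text
time: 7.05
tool_pos: [0.508, 0.3161, 0.2842]
ee_rot: [-3.141, -0.0, -2.52]
wrist_force: [0.6, -0.2, -0.4]
width: 0.0157
finger_force: 30.0
```

>>> play_rows(translation=[[0, 0, -0.2], [0, 0, -0.4], [0, 0, -0.5], [0, 0, -0.6], [0, 0, -0.8], [0, 0, -0.8], [0, 0, -0.7], [0, 0, -0.5]], twist=[[0, 0, 0], [0, 0, 0], [0, 0, 0], [0, 0, 0], [0, 0, 0], [0, 0, 0], [0, 0, 0], [0, 0, 0]], gripper=[-1, -1, -1, -1, -1, -1, -1, -1])

```text
time: 7.85
tool_pos: [0.5076, 0.3161, 0.4674]
ee_rot: [-3.141, 0.003, -2.52]
wrist_force: [-0.1, 0.3, -1.0]
width: 0.0159
finger_force: 30.0
```

Run:
```python
from h import *
o=robot.get_obs(); print(o["tool_pos"].round(4),o["wrist_force"].round(2),o["width"],o["wrist_torque"].round(3))
h=W(o["tool_pos"]-[0,0,.18],.62,[[-.015,0,0],[.155,0,-.07]]); print("expect",h.round(4))
t=spot("hook_tip",h[1]); hh=spot("hook",h[0])
# drawn in, turned to bay yaw; origin->red approach
by=-.246
plan([([.36,.16,.46],by+np.pi+.45-0,8)] ,None)
```

```text
[0.5076 0.3161 0.4674] [-0.08  0.34 -1.03] 0.015931686581381475 [ 0.035  0.056 -0.025]
expect [[0.4954 0.3074 0.2874]
 [0.6337 0.4061 0.2174]]
hook_tip 3 [0.6389 0.406  0.2224] [0. 0. 0.]
hook 6 [0.4972 0.3099 0.2799] [0.0025 0.0001 0.0007]
goal [0.36 0.16 0.46] tw [0.0, -0.0, 0.52] 
 T [[0.66, -0.13, 0.01], [0.65, -0.16, 0.01], [0.64, -0.2, 0.01], [0.63, -0.23, 0.02], [0.62, -0.26, 0.01], [0.61, -0.29, 0.02], [0.59, -0.32, 0.01], [0.57, -0.36, 0.02]]
t 8.65 pos [0.5079 0.3161 0.4642] rot [ 3.1415 -0.     -2.5205] f [-0.5  0.1 -1. ] w 0.0157
```

Run:
```python
from h import *
p=np.pi
plan([([.37,.2,.464],.45+p,7),([.34,0,.464],.1+p,8),([.316,-.1405,.45],-.246+p,6),([.4257,-.168,.42],-.246+p,5)])
```

```text
goal [0.37  0.2   0.464] tw [0.0, -0.0, 0.24] 
 T [[0.64, -0.05, 0.0], [0.64, -0.07, 0.0], [0.64, -0.08, 0.0], [0.64, -0.1, 0.0], [0.63, -0.11, 0.0], [0.63, -0.13, 0.0], [0.63, -0.14, 0.01]]
goal [0.34  0.    0.464] tw [0.0, -0.0, 0.44] 
 T [[0.36, -0.52, -0.0], [0.33, -0.54, -0.0], [0.31, -0.55, -0.0], [0.29, -0.56, -0.0], [0.26, -0.57, -0.0], [0.24, -0.59, -0.0], [0.21, -0.6, -0.0], [0.18, -0.6, -0.0]]
goal [ 0.316 -0.14   0.45 ] tw [0.0, -0.0, 0.58] 
 T [[0.16, -0.57, 0.06], [0.13, -0.58, 0.06], [0.09, -0.59, 0.06], [0.06, -0.59, 0.06], [0.02, -0.59, 0.05], [-0.02, -0.6, 0.06]]
goal [ 0.426 -0.168  0.42 ] tw [0.0, -0.0, -0.0] 
 T [[-0.56, 0.0, 0.15], [-0.57, 0.0, 0.15], [-0.56, 0.0, 0.15], [-0.57, 0.0, 0.15], [-0.56, 0.01, 0.15]]
t 8.65 pos [0.5079 0.3161 0.4642] rot [ 3.1415 -0.     -2.5205] f [-0.5  0.1 -1. ] w 0.0157
```

>>> play_rows(translation=[[0.64, -0.05, 0], [0.64, -0.07, 0], [0.64, -0.08, 0], [0.64, -0.1, 0], [0.63, -0.11, 0], [0.63, -0.13, 0], [0.63, -0.14, 0.01]], twist=[[0, 0, 0.24], [0, 0, 0.24], [0, 0, 0.24], [0, 0, 0.24], [0, 0, 0.24], [0, 0, 0.24], [0, 0, 0.24]], gripper=[-1, -1, -1, -1, -1, -1, -1])

```text
time: 9.35
tool_pos: [0.3691, 0.1992, 0.4642]
ee_rot: [-3.141, 0.001, -2.689]
wrist_force: [-0.3, -0.5, -0.3]
width: 0.0157
finger_force: 30.0
```

>>> play_rows(translation=[[0.36, -0.52, 0], [0.33, -0.54, 0], [0.31, -0.55, 0], [0.29, -0.56, 0], [0.26, -0.57, 0], [0.24, -0.59, 0], [0.21, -0.6, 0], [0.18, -0.6, 0]], twist=[[0, 0, 0.44], [0, 0, 0.44], [0, 0, 0.44], [0, 0, 0.44], [0, 0, 0.44], [0, 0, 0.44], [0, 0, 0.44], [0, 0, 0.44]], gripper=[-1, -1, -1, -1, -1, -1, -1, -1])

```text
time: 10.15
tool_pos: [0.3395, -0.0009, 0.4642]
ee_rot: [-3.141, 0.001, -3.042]
wrist_force: [-0.0, -0.5, -1.1]
width: 0.0159
finger_force: 30.0
```

>>> play_rows(translation=[[0.16, -0.57, 0.06], [0.13, -0.58, 0.06], [0.09, -0.59, 0.06], [0.06, -0.59, 0.06], [0.02, -0.59, 0.05], [-0.02, -0.6, 0.06], [0, 0, 0]], twist=[[0, 0, 0.58], [0, 0, 0.58], [0, 0, 0.58], [0, 0, 0.58], [0, 0, 0.58], [0, 0, 0.58], [0, 0, 0]], gripper=[-1, -1, -1, -1, -1, -1, -1])

```text
time: 10.85
tool_pos: [0.3157, -0.1422, 0.4496]
ee_rot: [-3.141, -0.0, 2.89]
wrist_force: [-0.9, 0.8, -0.6]
width: 0.0158
finger_force: 30.0
```

>>> play_rows(translation=[[-0.56, 0, 0.15], [-0.57, 0, 0.15], [-0.56, 0, 0.15], [-0.57, 0, 0.15], [-0.56, 0.01, 0.15], [0, 0, 0], [0, 0, 0]], twist=[[0, 0, 0], [0, 0, 0], [0, 0, 0], [0, 0, 0], [0, 0, 0], [0, 0, 0], [0, 0, 0]], gripper=[-1, -1, -1, -1, -1, -1, -1])

```text
time: 11.55
tool_pos: [0.4257, -0.167, 0.4198]
ee_rot: [3.141, -0.001, 2.896]
wrist_force: [-0.3, 0.1, -0.8]
width: 0.016
finger_force: 30.0
```

Run:
```python
from h import *
o=robot.get_obs(); yaw=o["ee_rot"][2]-np.pi
e=W(o["tool_pos"]-[0,0,.18],yaw,[[-.015,0,0],[.155,0,-.07]]); print("expect",e.round(4),yaw+2*np.pi)
t=spot("hook_tip",e[1]); spot("red_tip",[.5516,-.1996,.09])
B=np.array([.5387,-.1572,0])
for q in (e[1],t): print("bay frame",W([0,0,0],.246,q-B).round(4))
plan([([.4257,-.168,.322],np.pi-.246,4)])
col=(0,0,255)
overlay("top",[(W(e[0]*0+o["tool_pos"]-[0,0,.18],yaw,np.array([[-94,0,0],[155,0,0],[155,0,-70]])/1e3),col)],(390,170,530,300),"hv",4)
```

```text
expect [[ 0.4112 -0.1634  0.2398]
 [ 0.5761 -0.2046  0.1698]] 6.038051345191703
hook_tip 6 [ 0.5788 -0.2068  0.1718] [0.0005 0.001  0.0028]
red_tip 6 [ 0.5518 -0.1996  0.0902] [0.002  0.002  0.0011]
bay frame [ 0.0478 -0.0369  0.1698]
bay frame [ 0.0509 -0.0384  0.1718]
goal [ 0.426 -0.168  0.322] tw [0.0, -0.0, -0.0] 
 T [[-0.0, -0.0, 0.61], [-0.0, -0.0, 0.61], [-0.0, -0.0, 0.61], [-0.0, -0.0, 0.61]]
t 12.35 pos [ 0.4257 -0.1678  0.4198] rot [ 3.1415e+00 -1.0000e-04  2.8948e+00] f [-0.4 -0.1 -1.6] w 0.0158
```

View pics/hv.png

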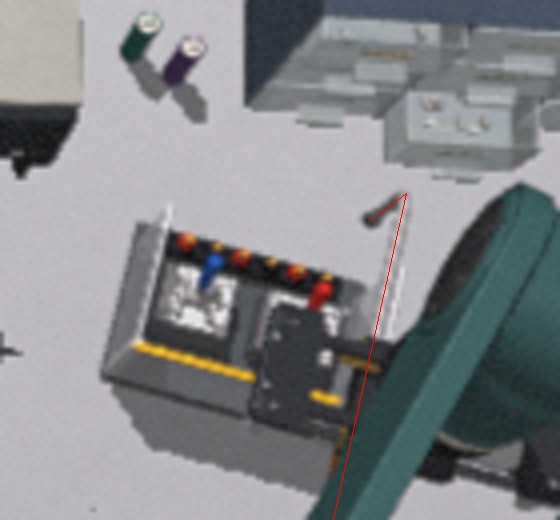

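>>> play_rows(translation=[[0, 0, 0.6], [0, 0, 0.6], [0, 0, 0.6], [0, 0, 0.6], [0, 0, 0], [0, 0, 0]], twist=[[0, 0, 0], [0, 0, 0], [0, 0, 0], [0, 0, 0], [0, 0, 0], [0, 0, 0]], gripper=[-1, -1, -1, -1, -1, -1])

```text
time: 13.0
tool_pos: [0.4257, -0.1678, 0.3241]
ee_rot: [3.141, -0.001, 2.895]
wrist_force: [-0.6, -0.0, -0.9]
width: 0.0157
finger_force: 30.0
```

>>> play_rows(translation=[[0.15, 0, 0], [0.15, 0, 0], [0.15, 0, 0], [0.15, 0, 0], [0.15, 0, 0], [0.15, 0, 0], [0.15, 0, 0], [0.1, 0, 0]], twist=[[0, 0, 0], [0, 0, 0], [0, 0, 0], [0, 0, 0], [0, 0, 0], [0, 0, 0], [0, 0, 0], [0, 0, 0]], gripper=[-1, -1, -1, -1, -1, -1, -1, -1])

```text
time: 13.8
tool_pos: [0.3806, -0.1565, 0.3242]
ee_rot: [-3.141, 0.001, 2.895]
wrist_force: [0.7, -0.4, -0.0]
width: 0.0157
finger_force: 30.0
```

```bash
cat > st.py <<'E'
from h import *
o=robot.get_obs(); yaw=o["ee_rot"][2]-np.pi
e=W(o["tool_pos"]-[0,0,.18],yaw,[[.155,0,-.07]])[0]
B=np.array([.5387,-.1572,0]); F=lambda q:W([0,0,0],.246,q-B).round(4)
print("exp",F(e),"f",o["wrist_force"].round(2),o["tool_pos"].round(4),o["time"])
t=spot("hook_tip",e); r=spot("red_tip",[.54,-.196,.09]); b=spot("blue_switch",[.548,-.12,.006]); print("tip",F(t),"red",F(r))
E
python3 st.py
```

```text
exp [ 0.0015 -0.0379  0.0742] f [ 0.72 -0.42 -0.02] [ 0.3806 -0.1565  0.3242] 13.8
hook_tip 6 [ 0.5346 -0.1953  0.0756] [0.0004 0.     0.0023]
red_tip 6 [ 0.5146 -0.19    0.0914] [0.0022 0.0003 0.    ]
blue_switch 3 [ 0.5494 -0.1207  0.0078] [0. 0. 0.]
tip [ 0.0053 -0.038   0.0756] red [-0.0154 -0.0376  0.0914]
```

>>> play_rows(translation=[[0.06, 0, 0], [0.05, 0, 0], [0.05, 0, 0], [0.03, 0, 0], [0, 0, 0], [0, 0, 0]], twist=[[0, 0, 0], [0, 0, 0], [0, 0, 0], [0, 0, 0], [0, 0, 0], [0, 0, 0]], gripper=[-1, -1, -1, -1, -1, -1])

```text
time: 15.6
tool_pos: [0.374, -0.1548, 0.3244]
ee_rot: [-3.142, 0.002, 2.895]
wrist_force: [3.4, -0.2, -0.8]
width: 0.0155
finger_force: 30.0
```

```bash
python3 st.py
```

```text
exp [-0.0054 -0.0379  0.0744] f [ 3.4  -0.21 -0.83] [ 0.374  -0.1548  0.3244] 15.6
hook_tip 6 [ 0.5293 -0.1946  0.0786] [0.0001 0.     0.002 ]
red_tip 9 [ 0.5083 -0.1895  0.0874] [0.011  0.0042 0.0019]
blue_switch 3 [ 0.5517 -0.1233  0.0073] [0. 0. 0.]
tip [-0.     -0.0385  0.0786] red [-0.0216 -0.0387  0.0874]
```

>>> play_rows(translation=[[0.04, 0, 0], [0.03, 0, 0], [0, 0, 0], [0, 0, 0]], twist=[[0, 0, 0], [0, 0, 0], [0, 0, 0], [0, 0, 0]], gripper=[-1, -1, -1, -1])

```text
time: 17.2
tool_pos: [0.3707, -0.154, 0.3238]
ee_rot: [-3.141, -0.001, 2.895]
wrist_force: [2.5, -1.5, -0.6]
width: 0.0158
finger_force: 30.0
```

```bash
python3 st.py
```

```text
exp [-0.0087 -0.038   0.0738] f [ 2.51 -1.52 -0.57] [ 0.3707 -0.154   0.3238] 17.2
hook_tip 6 [ 0.5276 -0.1944  0.0817] [0.0011 0.0014 0.0012]
red_tip 3 [ 0.508  -0.1882  0.0902] [0. 0. 0.]
blue_switch 3 [ 0.5529 -0.1164  0.0074] [0. 0. 0.]
tip [-0.0017 -0.0388  0.0817] red [-0.0222 -0.0375  0.0902]
```

>>> play_rows(translation=[[-0.2, 0, 0], [-0.25, 0, 0], [0, 0, -0.4], [0, 0, -0.6], [0, 0, -0.7], [0, 0, -0.7], [0, 0, -0.6], [0, 0, 0]], twist=[[0, 0, 0], [0, 0, 0], [0, 0, 0], [0, 0, 0], [0, 0, 0], [0, 0, 0], [0, 0, 0], [0, 0, 0]], gripper=[-1, -1, -1, -1, -1, -1, -1, -1])

```text
time: 19.2
tool_pos: [0.3893, -0.1587, 0.4471]
ee_rot: [-3.14, 0.006, 2.895]
wrist_force: [-1.0, -0.2, -1.1]
width: 0.0157
finger_force: 30.0
```

```bash
cat >> st.py <<'E'
overlay("side",[],(270,130,400,240),"s%d"%(o["time"]*100),5)
E
python3 st.py; ls pics
```

```text
exp [ 0.0105 -0.0379  0.1971] f [-1.02 -0.23 -1.14] [ 0.3893 -0.1587  0.4471] 19.2
hook_tip 6 [ 0.5444 -0.202   0.2018] [0.0016 0.0008 0.0063]
red_tip 6 [ 0.5097 -0.1889  0.0897] [0.0006 0.001  0.0001]
blue_switch 3 [ 0.5527 -0.1169  0.0068] [0. 0. 0.]
tip [ 0.0164 -0.0421  0.2018] red [-0.0204 -0.0378  0.0897]
ap.png
bo.png
ho.png
hv.png
s1920.png
side0.png
top0.png
```

View pics/s1920.png

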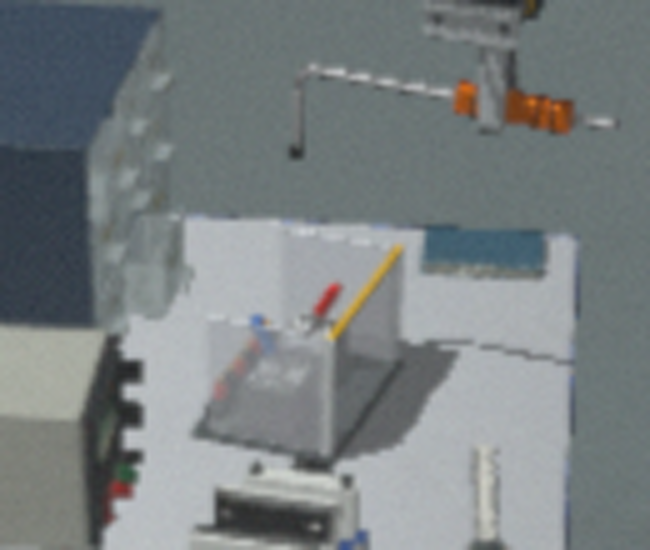

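The red lever leans fully towards the yellow edge, with its tip at (335,290) in the crop, and blue still leans away. The hook has pitched slightly nose-up in the grip, so I'll measure by how much.

Run:
```python
from h import *
from scipy.optimize import least_squares
o=robot.get_obs(); yaw=o["ee_rot"][2]-np.pi; print(o["tool_pos"].round(4),o["ee_rot"].round(4))
k=np.array([[306,71],[615,124],[296,152]])/5+[270,130]-.5
def M(p):
    c,s=np.cos(p[0]),np.sin(p[0])  # nose up p0
    P=np.array([[.170,0,0],[-.079,0,0],[.170,0,-.07]])-[.015+p[1],0,0]
    Q=np.c_[P[:,0]*c-P[:,2]*s,P[:,1],P[:,0]*s+P[:,2]*c]
    return W(o["tool_pos"]-[0,0,.18+p[2]],yaw,Q)
for n in (1,2,3):
    r=least_squares(lambda p:(proj("side",M(np.r_[p,np.zeros(3-n)]))-k).ravel(),np.zeros(n)); print(r.x.round(4),r.fun.round(1))
```

```text
[ 0.3884 -0.1584  0.4439] [3.1415 0.     2.8947]
[0.0337] [-1.  -0.2  0.7  0.9  0.3  0.5]
[ 0.0329 -0.0005] [-1.1 -0.1  0.6  0.9  0.2  0.5]
[ 0.0258 -0.0004 -0.0021] [-1.1 -0.4  0.7  0.2  0.4  0.3]
```

Run:
```python
from h import *
p=np.pi
plan([([.316,-.1405,.464],-.246+p,4),([.34,0,.464],.1+p,6),([.37,.2,.464],.45+p,8),([.508,.3161,.464],.621+p,7)])
```

```text
goal [ 0.316 -0.14   0.464] tw [0.0, 0.0, -0.0] 
 T [[0.47, -0.0, -0.13], [0.47, -0.0, -0.12], [0.46, -0.0, -0.13], [0.47, -0.01, -0.12]]
goal [0.34  0.    0.464] tw [0.0, 0.0, -0.58] 
 T [[0.05, 0.59, -0.0], [0.01, 0.59, -0.0], [-0.02, 0.6, -0.0], [-0.06, 0.59, -0.0], [-0.1, 0.59, -0.0], [-0.12, 0.58, -0.0]]
goal [0.37  0.2   0.464] tw [0.0, 0.0, -0.44] 
 T [[-0.16, 0.61, -0.0], [-0.18, 0.6, -0.0], [-0.21, 0.6, -0.0], [-0.24, 0.59, -0.0], [-0.26, 0.57, -0.0], [-0.29, 0.56, -0.0], [-0.31, 0.55, -0.0], [-0.33, 0.54, -0.0]]
goal [0.508 0.316 0.464] tw [0.0, 0.0, -0.24] 
 T [[-0.63, 0.16, -0.0], [-0.63, 0.14, -0.0], [-0.63, 0.13, -0.0], [-0.63, 0.11, -0.0], [-0.64, 0.1, -0.0], [-0.64, 0.08, -0.0], [-0.64, 0.06, -0.0]]
t 20.45 pos [ 0.3884 -0.1584  0.4439] rot [3.1415 0.     2.8947] f [ 0.5  0.  -0.8] w 0.0155
```

>>> play_rows(translation=[[0.47, 0, -0.13], [0.47, 0, -0.12], [0.46, 0, -0.13], [0.47, -0.01, -0.12]], twist=[[0, 0, 0], [0, 0, 0], [0, 0, 0], [0, 0, 0]], gripper=[-1, -1, -1, -1])

```text
time: 20.85
tool_pos: [0.3151, -0.1403, 0.4641]
ee_rot: [3.142, 0.0, 2.895]
wrist_force: [0.1, -0.1, -1.1]
width: 0.0158
finger_force: 30.0
```

>>> play_rows(translation=[[0.05, 0.59, 0], [0.01, 0.59, 0], [-0.02, 0.6, 0], [-0.06, 0.59, 0], [-0.1, 0.59, 0], [-0.12, 0.58, 0]], twist=[[0, 0, -0.58], [0, 0, -0.58], [0, 0, -0.58], [0, 0, -0.58], [0, 0, -0.58], [0, 0, -0.58]], gripper=[-1, -1, -1, -1, -1, -1])

```text
time: 21.45
tool_pos: [0.3398, 0.001, 0.464]
ee_rot: [-3.142, 0.001, -3.038]
wrist_force: [1.2, 0.2, -1.7]
width: 0.0153
finger_force: 30.0
```

>>> play_rows(translation=[[-0.16, 0.61, 0], [-0.18, 0.6, 0], [-0.21, 0.6, 0], [-0.24, 0.59, 0], [-0.26, 0.57, 0], [-0.29, 0.56, 0], [-0.31, 0.55, 0], [-0.33, 0.54, 0]], twist=[[0, 0, -0.44], [0, 0, -0.44], [0, 0, -0.44], [0, 0, -0.44], [0, 0, -0.44], [0, 0, -0.44], [0, 0, -0.44], [0, 0, -0.44]], gripper=[-1, -1, -1, -1, -1, -1, -1, -1])

```text
time: 22.25
tool_pos: [0.3699, 0.201, 0.4639]
ee_rot: [-3.142, 0.0, -2.686]
wrist_force: [-0.6, -0.9, -1.1]
width: 0.0156
finger_force: 30.0
```

>>> play_rows(translation=[[-0.63, 0.16, 0], [-0.63, 0.14, 0], [-0.63, 0.13, 0], [-0.63, 0.11, 0], [-0.64, 0.1, 0], [-0.64, 0.08, 0], [-0.64, 0.06, 0], [0, 0, 0]], twist=[[0, 0, -0.24], [0, 0, -0.24], [0, 0, -0.24], [0, 0, -0.24], [0, 0, -0.24], [0, 0, -0.24], [0, 0, -0.24], [0, 0, 0]], gripper=[-1, -1, -1, -1, -1, -1, -1, -1])

```text
time: 23.05
tool_pos: [0.51, 0.3175, 0.4617]
ee_rot: [3.141, -0.002, -2.52]
wrist_force: [0.2, 0.3, -1.4]
width: 0.0159
finger_force: 30.0
```

Run:
```python
from h import *
o=robot.get_obs(); yaw=o["ee_rot"][2]-np.pi
e=W(o["tool_pos"]-[0,0,.18],yaw,[[-.015,0,0],[.155,0,-.07]]); print("expect",e.round(4))
spot("hook_tip",e[1],k=2); spot("hook",e[0],k=2)
plan([([.508,.3161,.31],.621+np.pi,7),([.508,.3161,.284],.621+np.pi,3)])
```

```text
expect [[0.4978 0.3087 0.2817]
 [0.636  0.4078 0.2117]]
hook_tip 2 [0.6429 0.4075 0.2234] [0. 0. 0.]
hook 4 [0.4956 0.3102 0.2818] [0.0019 0.0023 0.001 ]
goal [0.508 0.316 0.31 ] tw [-0.0, 0.0, 0.0] 
 T [[-0.0, 0.0, 0.55], [-0.0, 0.0, 0.55], [-0.0, 0.0, 0.55], [-0.0, 0.0, 0.55], [-0.0, 0.0, 0.55], [-0.0, 0.0, 0.55], [-0.0, 0.0, 0.56]]
goal [0.508 0.316 0.284] tw [-0.0, 0.0, 0.0] 
 T [[-0.0, 0.0, 0.22], [-0.0, 0.0, 0.21], [-0.0, 0.0, 0.22]]
t 23.65 pos [0.5079 0.3158 0.4642] rot [-3.1416e+00  5.0000e-04 -2.5205e+00] f [-0.6 -0.5 -2.3] w 0.0157
```

>>> play_rows(translation=[[0, 0, 0.55], [0, 0, 0.55], [0, 0, 0.55], [0, 0, 0.55], [0, 0, 0.55], [0, 0, 0.55], [0, 0, 0.4], [0, 0, 0]], twist=[[0, 0, 0], [0, 0, 0], [0, 0, 0], [0, 0, 0], [0, 0, 0], [0, 0, 0], [0, 0, 0], [0, 0, 0]], gripper=[-1, -1, -1, -1, -1, -1, -1, -1])

```text
time: 24.45
tool_pos: [0.5074, 0.3156, 0.3126]
ee_rot: [3.141, -0.006, -2.52]
wrist_force: [-0.1, -1.0, -0.6]
width: 0.0154
finger_force: 30.0
```

>>> play_rows(translation=[[0, 0, 0.15], [0, 0, 0.15], [0, 0, 0.15], [0, 0, 0.15], [0, 0, 0.15], [0, 0, 0.04], [0, 0, 0], [0, 0, 0]], twist=[[0, 0, 0], [0, 0, 0], [0, 0, 0], [0, 0, 0], [0, 0, 0], [0, 0, 0], [0, 0, 0], [0, 0, 0]], gripper=[-1, -1, -1, -1, -1, -1, -1, -1])

```text
time: 25.25
tool_pos: [0.5083, 0.3161, 0.2847]
ee_rot: [-3.141, 0.001, -2.52]
wrist_force: [1.2, -0.3, 0.1]
width: 0.0163
finger_force: 30.0
```

Run:
```python
from h import *
o=robot.get_obs(); print(o["tool_pos"].round(4),o["ee_rot"].round(4),o["wrist_force"].round(2),o["wrist_torque"].round(2))
spot("hook_tip",[.636,.406,.035],k=2); spot("hook",[.496,.308,.104],k=2)
overlay("side",[],(250,225,370,315),"pl",5)
```

```text
[0.5083 0.3161 0.2847] [-3.1414e+00  8.0000e-04 -2.5204e+00] [ 1.2  -0.31  0.06] [-0.02 -0.02  0.07]
hook_tip 2 [0.6394 0.4063 0.0394] [0. 0. 0.]
hook 4 [0.4974 0.3116 0.1022] [0.0011 0.0005 0.0011]
```

View pics/pl.png

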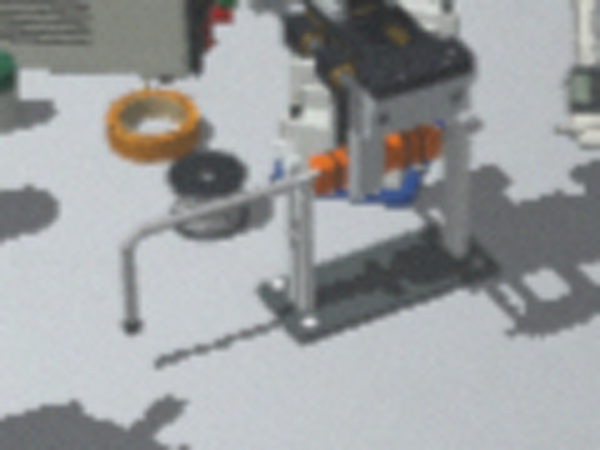

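The hook sits in both forks, so I'll release it and retreat.

>>> play_rows(translation=[[0, 0, 0], [0, 0, 0], [0, 0, 0], [0, 0, 0], [0, 0, 0], [0, 0, 0], [0, 0, 0], [0, 0, 0]], twist=[[0, 0, 0], [0, 0, 0], [0, 0, 0], [0, 0, 0], [0, 0, 0], [0, 0, 0], [0, 0, 0], [0, 0, 0]], gripper=[-0.6, -0.5, -0.3, 0, 0.3, 0.5, 0.5, 0.5])

```text
time: 26.7
tool_pos: [0.5082, 0.316, 0.2843]
ee_rot: [3.142, 0.0, -2.52]
wrist_force: [-0.6, -0.8, 0.1]
width: 0.0678
finger_force: 0.0
```

>>> play_rows(translation=[[0, 0, -0.2], [0, 0, -0.4], [0, 0, -0.6], [0, 0, -0.8], [0, 0, -0.8], [0, 0, -0.8], [0, 0, -0.5], [0, 0, 0]], twist=[[0, 0, 0], [0, 0, 0], [0, 0, 0], [0, 0, 0], [0, 0, 0], [0, 0, 0], [0, 0, 0], [0, 0, 0]], gripper=[0.5, 0.5, 0.5, 0.5, 0.5, 0.5, 0.5, 0.5])

```text
time: 27.5
tool_pos: [0.508, 0.316, 0.4535]
ee_rot: [-3.14, 0.009, -2.52]
wrist_force: [1.0, 0.6, 0.5]
width: 0.0707
finger_force: 0.0
```

>>> play_rows(translation=[[0.7, 0, 0], [0.8, 0, 0], [0.8, 0, 0], [0.8, 0, 0], [0.7, 0, 0], [0.3, 0, 0], [0, 0, 0], [0, 0, 0]], twist=[[0, 0, 0], [0, 0, 0], [0, 0, 0], [0, 0, 0], [0, 0, 0], [0, 0, 0], [0, 0, 0], [0, 0, 0]], gripper=[0.5, 0.5, 0.5, 0.5, 0.5, 0.5, 0.5, 0.5])

```text
time: 28.3
tool_pos: [0.3753, 0.2208, 0.4479]
ee_rot: [3.141, 0.0, -2.52]
wrist_force: [-0.1, 0.5, 0.2]
width: 0.0706
finger_force: 0.0
```

Run:
```python
from h import *
spot("hook_tip",[.636,.406,.035],k=2); spot("hook",[.496,.308,.104],k=2); spot("red_tip",[.508,-.189,.09],k=2)
o=np.array([.496,.3075,.104])
a=[]
for c,box in (("side",(250,150,400,315)),("top",(240,180,400,310))):
    overlay(c,[],box,c+"_f",3); a.append(cv2.resize(cv2.imread(f"pics/{c}_f.png"),(400,440)))
cv2.imwrite("pics/fin.png",np.hstack(a)); print(robot.get_obs()["time"],robot.get_obs()["tool_pos"])
```

```text
hook_tip 4 [0.6375 0.4046 0.0383] [0.0027 0.0005 0.0014]
hook 4 [0.4978 0.31   0.1022] [0.0029 0.0014 0.0006]
red_tip 4 [ 0.5086 -0.186   0.0877] [0.0005 0.0001 0.0004]
29.3 [0.37475636 0.22054798 0.44830991]
```

View pics/fin.png

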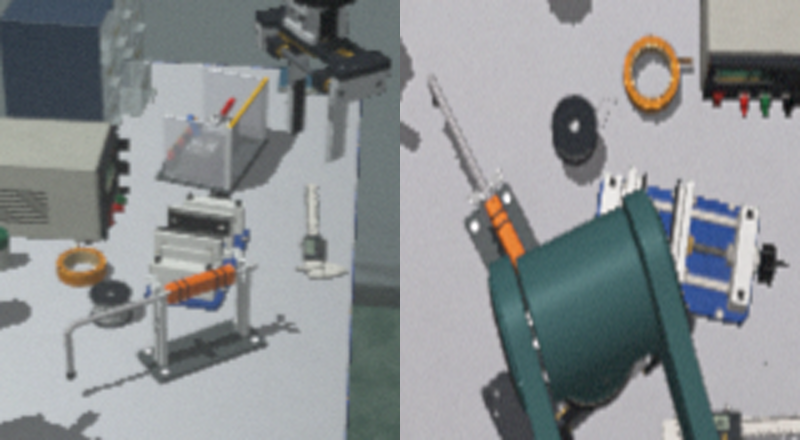

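The hook lies in its stand as before, at (200,285) in the side half of the picture. Red is over towards the guard, blue is unchanged and the bystanders haven't moved.

```bash
python3 -c "
from bench import robot
print(robot.close_job())"
```

```text
the job is handed in; nothing more can be done
None
```

The red lever is pulled fully over towards the guard, the blue lever is as it was, and the hook is back in its stand and released; I handed the job in at about 29 s of the 59 s allowed, and no verdict was returned.

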